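# Reset the tripped breaker on the bench power box

### The arm

A 6-joint arm with a two-finger parallel gripper is mounted at the origin on a cart in front of the work surface, level with it; the furniture and walls round the work are solid. World frame = base frame: x ahead of the robot, y to its left, z up, the work surface at z = 0. Lengths are in m, angles in rad, forces in N, time in s.
With the tool pointing down it reaches from about 0.3 to 0.875 m from the base axis. Payload 6.4 kg.
Tool frame: the origin (TCP) lies on the front face of the gripper's body, between the roots of the fingers; the fingertips stand ctrl.tip_reach ahead of it and the grasp point (between the pads) lies 54 mm ahead of it (ctrl.tip_reach is the distance from the TCP to the fingertips, in m); z points along the fingers, y is the line along which they close (so a half turn about z gives the same grasp; the last joint's range is limited). The gripper opens to 85 mm and grips with 20 to 120 N. Pads are 22 mm wide; open, the fingers measure 114 mm over their backs; the gripper's body (76 mm by 85 mm) begins 54 mm behind the grasp point. The pads swing forward as they close: fully open they stand 13 mm farther back than shut.
Start: joints at [1.044, 0.181, 1.607, -0, 1.354, -0.206], TCP at [0.181, 0.546, 0.304] pointing down, gripper open.
Joint ranges: [-2.99, 2.99], [-0.89, 2.07], [0.3, 2.58], [-1.14, 4.28], [0, 2.63], [-3.12, 3.12]. Speed limits (rad/s): [2.57, 2.57, 3.01, 3.14, 3.14, 3.14].

### API

Orientations are given as a rotation vector (axis times angle).
In Python, from cell import ctrl gives the robot as it stands.
- The arm moves only by the shell command python3 steer.py FILE, which reads ROWS from the file FILE. ROWS is a JSON list that holds a single list of rows (three levels of brackets), with 1 to 20 rows, each of 5 numbers: the opening from 0.0 (shut) to 1.0 (fully open), then dx, dy, dz in parts of the range, where 1.0 means 0.25 m, then a turn about the tool's z in parts of the range, where 1.0 means 180 degrees; each row shifts and turns the commanded pose from where the row before left it, along the tool's axes as they then stand; what a row does not reach is not made up. A row lasts 1/12 s, in which the tool goes at most 0.0417 m and 0.125 rad, less where a joint would pass 70% of its speed; a pose out of reach is approached as far as the arm can. The fingers move at their own pace and stop on an object; the grip force is fixed at half the most. Time passes only in rows, so rows that do not move let the fingers close. It prints the time, the measured TCP pose, the force, the opening and the grip force at its end. Shift and turn numbers lie between -1 and 1, and a call with a number outside is refused. Input that does not fit is refused with a message, and nothing moves.
- ctrl.get_obs(): the state, without advancing time (a new reading comes with each control period).
- ctrl.grab_frame(name): name is "side" or "top"; returns the picture (480x640x3 uint8, red, green, blue); there is no depth.
- ctrl.calibration(name): a dict with "vertical_fov" (degrees; the focal length in pixels is half the picture's height over the tangent of half this angle, whatever the lens; pixels are square), "cx", "cy" (the principal point, pixels), "k1" (the pictures are not rectified: a ray, as slopes to the right and down, at radius r is drawn at 1 + k1 r^2 times it, then the intrinsics apply), "T" (4x4, takes a point from camera to world coordinates). Camera axes: x right, y up, looking along -z (the intrinsics and any distortion apply to the point x, -y, -z); pixel columns grow to the right and rows downward; lengths in m; the calibration is good to about 2 mm. A picture is of the moment at which its call begins. calibration takes no time and is no camera call.
- ctrl.close_job(): hands the job in; it is judged then, once.
The state is a dict: "clock": time; "qpos": joint angles; "dq": joint speeds; "effort": joint torques, N m; "ee_pos": TCP position; "tcp_rot": TCP orientation; "wrist_force": force on the tool from outside, world axes, zero at the start; "moment": the same for the moment, N m; "opening": opening from 0.0 (shut) to 1.0 (fully open); "finger_force": force on a finger pad.
Only numpy, scipy, OpenCV 4.12 (cv2) and the standard library are available. Lean on these libraries where they do the work, as an engineer would, in place of code of your own. Each camera call takes 0.05 s, during which the arm holds its last target. There are 200 camera calls.

### The job

One of the three breakers on the bench's power box has tripped: its lever stands about upright, halfway between off (leaning towards the robot) and on (leaning away from the robot). Reset it: push that lever fully off, right to its stop, and then throw it fully on. Leave the other two levers as they are: one is already on, the other is off on purpose.

Things in the scene. Friction and masses are not known exactly. Their poses are not given: they have to be found in the camera images.
- tripped_breaker: Tripped breaker: white block 92 (x) x 40 (y) x 20 mm high, fixed on the power box's flat top; one black lever. Origin: centre of its underside, 55 mm above the table. x: level, towards on, away from the robot (within 20 degrees of straight ahead); z up. The lever's axle runs along y, 12 mm above the origin. Black bar marked at the on end (+x), black ring at the off end.
- tripped_lever (a joint): Angle (rad) of its lever, a paddle 10 mm thick, 18 mm wide (y), its end 60 mm from the axle. 0 = off stop, leaning 0.6 rad from upright to the breaker's -x; 0.6 upright; 1.2 = on stop, leaning 0.6 rad to +x. Starts at 0.45 to 0.75. Stiff (0.1 N m, 2 to 4 N of push), no spring, stays where left. Going on counts only after having been fully off.
- live_lever (a joint): Angle of the lever that is on (starts at 1.15 to 1.2, must stay on); same breaker, same values. The power box, fixed to the table, is a grey case 160 (x) x 260 (y) x 55 mm high with three such breakers side by side across its top, 78 mm apart along y, the middle one at its centre; which breaker has which place varies.
- spare_lever (a joint): Angle of the lever that is off on purpose (starts at 0 to 0.05, must stay off); the same kind of breaker, lever and values, in another of the three places on the power box.

How it is judged:
By the outcome, as a careful person would: the job done as asked, in the order asked, and still so for the second after the job is handed in, with the robot touching nothing.
It also fails if it takes over 32 s, if anything falls off the work surface, if the arm or the gripper's body presses on something with over 40 N, if the wrist force passes 120 N, or if a joint passes its speed limit or range.

## Working session

There is one attempt and no reset: what is moved stays moved. The work goes in short steps, Python scripts to look and compute and a shell command to move; the robot and the scene stay as the last step left them, time stands still between calls to the robot, and variables do not carry over. Pictures are saved under pics/ and viewed, at most 10 in all, crops included, and the job is handed in when it is done.

```bash
mkdir -p pics; cat > h.py <<'E'
import numpy as np,cv2
from cell import ctrl
def cam(n):
    c=ctrl.calibration(n); f=240/np.tan(np.radians(c["vertical_fov"])/2); return c,f,np.array(c["T"])
def proj(n,P):
    c,f,T=cam(n); p=(np.atleast_2d(P)-T[:3,3])@T[:3,:3]; s=np.c_[p[:,0],-p[:,1]]/-p[:,2:]
    s=s*(1+c["k1"]*(s**2).sum(1,keepdims=True)); return s*f+[c["cx"],c["cy"]]
def ray(n,uv,z):
    c,f,T=cam(n); d=(np.array(uv,float)-[c["cx"],c["cy"]])/f; s=d.copy()
    for _ in range(20): s=d/(1+c["k1"]*(s@s))
    r=T[:3,:3]@[s[0],-s[1],-1]; o=T[:3,3]; return o+r*(z-o[2])/r[2]
E
python3 - <<'E'
from h import *
for n in("side","top"):
    cv2.imwrite(f"pics/{n}0.png",ctrl.grab_frame(n)[:,:,::-1]); c=ctrl.calibration(n);print(n,c["vertical_fov"],c["k1"],np.round(c["T"],3).tolist())
o=ctrl.get_obs();print(o["clock"],o["ee_pos"],o["tcp_rot"],ctrl.tip_reach)
E
```

```text
side 43.369854262313396 -0.1140583492276071 [[-0.899, 0.224, -0.378, 0.267], [-0.438, -0.485, 0.756, 0.582], [-0.014, 0.845, 0.534, 0.558], [0.0, 0.0, 0.0, 1.0]]
top 55.60073257815268 -0.10099849927188265 [[0.027, 0.991, -0.128, 0.457], [-1.0, 0.025, -0.012, -0.075], [-0.009, 0.128, 0.992, 0.927], [0.0, 0.0, 0.0, 1.0]]
0.1 [0.18109173 0.54534485 0.30308356] [-5.01640771e-01 -3.10067875e+00  2.31266376e-03] 0.0726
```

View pics/side0.png

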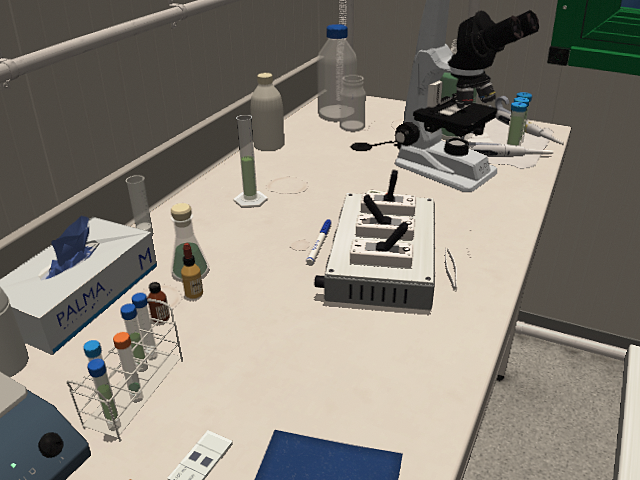

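View pics/top0.png

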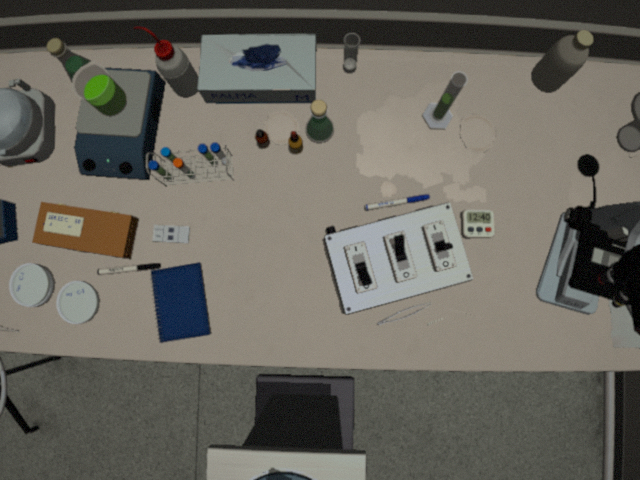

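The top view shows the box at about (398,257). The left lever at (362,270) leans towards the robot, so it is off. The middle one at (400,247) leans away, so it is on. The right one at (440,245) is upright, so it is the tripped one. The side view agrees: the farthest lever, at (393,185), stands upright.

```bash
python3 - <<'E'
from h import *
t=cv2.imread("pics/top0.png")[190:330,310:490]; s=cv2.imread("pics/side0.png")[160:310,320:445]
cv2.imwrite("pics/tc.png",cv2.resize(t,None,fx=4.4,fy=4.2,interpolation=3) if 0 else cv2.resize(t,None,fx=4,fy=4,interpolation=3))
cv2.imwrite("pics/sc.png",cv2.resize(s,None,fx=4,fy=4,interpolation=3))
E
```

```text
(no output)
```

View pics/tc.png

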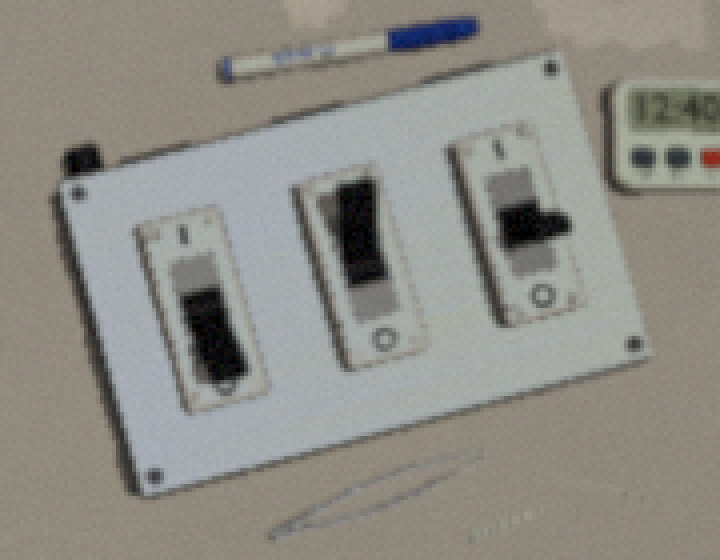

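View pics/sc.png

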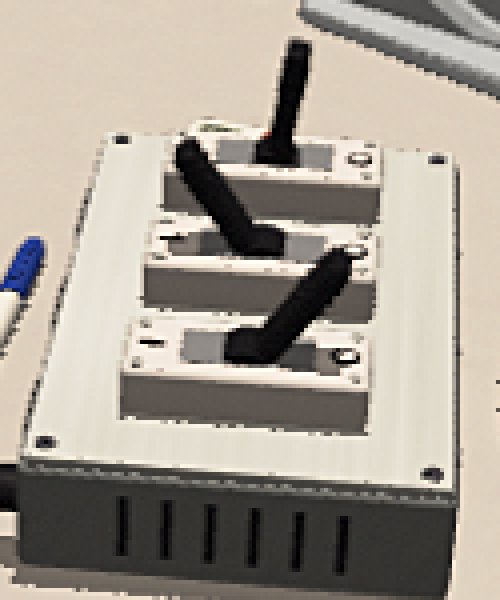

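The crops confirm it: left is off, middle is on, right is tripped. The box-top corners in the crop are (62,182), (560,52), (650,355) and (143,495). The right breaker's top corners are about (450,143), (530,123), (585,303) and (505,326).

```bash
python3 - <<'E'
from h import *
g=lambda p,z:ray("top",[310+p[0]/4,190+p[1]/4],z)
for L,z in(([(62,182),(560,52),(650,355),(143,495)],.055),([(450,143),(530,123),(585,303),(505,326)],.075)):
    P=np.array([g(p,z) for p in L]); e=np.linalg.norm(P-np.roll(P,-1,0),axis=1); d=(P[0]+P[1]-P[2]-P[3])/2
    print("centre",P.mean(0).round(4),"edges",e.round(4),"yaw",np.arctan2(d[1],d[0])); 
    if z==.055:c=P.mean(0);d0=d/np.linalg.norm(d);yb=np.array([-d0[1],d0[0],0]);print("trip from box",c-.078*yb)
    else:
        c=P.mean(0)
# side-view check of lever end
T=np.array([c[0],c[1],.067])
for a in(.45,.6,.75):
    tip=T+.06*(np.sin(a-.6)*d0+np.cos(a-.6)*np.array([0,0,1])); print(a,(proj("side",tip)[0]-[320,160])*4,(proj("top",tip)[0]-[310,190])*4)
print("base",(proj("side",T)[0]-[320,160])*4, [ (proj("side",T+[0,0,.008]+s*.046*d0)[0]-[320,160])*4 for s in(1,-1)])
E
```

```text
centre [ 0.5376 -0.2107  0.055 ] edges [0.2528 0.1535 0.2535 0.1546] yaw 0.27954292689610694
trip from box [ 0.55907371 -0.28567251  0.055     ]
centre [ 0.5594 -0.2842  0.075 ] edges [0.0399 0.0891 0.0399 0.0901] yaw 0.2927287978241332
0.45 [303.08656823  48.04020786] [551.1022327  229.58587332]
0.6 [281.48250534  45.14226102] [545.85566507 210.025057  ]
0.75 [259.76475966  45.20428365] [539.83198426 190.87443086]
base [274.56884778 172.75291955] [array([167.8152207 , 148.54686877]), array([384.24300474, 163.97754015])]
```

Units first: shifts go in shares of 0.25 m and turns go in shares of 180 degrees. So 0.12 rad / 3.1416 = 0.0382.

```bash
echo '[[[0.6, 0, 0, 0, 0.0382], [0.6, 0, 0, 0, 0.0382], [0.6, 0, 0, 0, 0.0382], [0.6, 0, 0, 0, 0.0382], [0.6, 0, 0, 0, 0.0382], [0.6, 0, 0, 0, 0.0382], [0.6, 0, 0, 0, 0.0382], [0.6, 0, 0, 0, 0.0382], [0.6, 0, 0, 0, 0]]]' > next.json && python3 steer.py next.json
cat > go.py <<'E'
from h import *
from scipy.spatial.transform import Rotation as R
o=ctrl.get_obs();r=R.from_rotvec(o["tcp_rot"]);M=r.as_matrix()
b=np.array([np.cos(.285),np.sin(.285),0]);l=np.array([-b[1],b[0],0])
p=o["ee_pos"]-np.array([.559,-.285,0])
print("t",o["clock"],"yaw y",np.arctan2(M[1,1],M[0,1]),"in breaker x,y,z",(p@b).round(4),(p@l).round(4),p[2].round(4),"to pivot tool",(-M.T@p).round(4),"F b",(np.dot(o["wrist_force"],b)).round(1),"open",o["opening"],"reach",ctrl.tip_reach)
E
python3 go.py
```

```text
clock: 0.85
ee_pos: [0.1812, 0.5454, 0.3033]
tcp_rot: [1.882, 2.515, -0.002]
wrist_force: [-0.4, -0.5, 0.4]
opening: 0.599
finger_force: 0.0
t 0.85 yaw y 0.2857430152949617 in breaker x,y,z -0.1291 0.9032 0.3033 to pivot tool [-0.903   0.1287  0.3039] F b -0.5 open 0.5994440715082241 reach 0.0726
```

Scaled: -0.0393 m / 0.25 = -0.1572, 0.0054 m / 0.25 = 0.0216.

```bash
echo '[[[0.6, -0.1572, 0.0216, 0, 0], [0.6, -0.1572, 0.0216, 0, 0], [0.6, -0.1572, 0.0216, 0, 0], [0.6, -0.1572, 0.0216, 0, 0], [0.6, -0.1572, 0.0216, 0, 0], [0.6, -0.1572, 0.0216, 0, 0], [0.6, -0.1572, 0.0216, 0, 0], [0.6, -0.1572, 0.0216, 0, 0], [0.6, -0.1572, 0.0216, 0, 0], [0.6, -0.1572, 0.0216, 0, 0], [0.6, -0.1572, 0.0216, 0, 0], [0.6, -0.1572, 0.0216, 0, 0], [0.6, -0.1572, 0.0216, 0, 0], [0.6, -0.1572, 0.0216, 0, 0], [0.6, -0.1572, 0.0216, 0, 0], [0.6, -0.1572, 0.0216, 0, 0], [0.6, -0.1572, 0.0216, 0, 0], [0.6, -0.1572, 0.0216, 0, 0], [0.6, -0.1572, 0.0216, 0, 0], [0.6, -0.1572, 0.0216, 0, 0]]]' > next.json && python3 steer.py next.json
echo '[[[0.6, -0.1572, 0.0216, 0, 0], [0.6, -0.1572, 0.0216, 0, 0], [0.6, -0.1572, 0.0216, 0, 0], [0.6, 0, 0, 0, 0], [0.6, 0, 0, 0, 0]]]' > next.json && python3 steer.py next.json; python3 go.py
```

```text
clock: 2.52
ee_pos: [0.5099, -0.1786, 0.3036]
tcp_rot: [-1.872, -2.522, -0.0]
wrist_force: [1.5, 0.6, 0.1]
opening: 0.607
finger_force: 0.0
clock: 2.93
ee_pos: [0.5587, -0.2869, 0.3022]
tcp_rot: [-1.875, -2.518, -0.0]
wrist_force: [-0.6, -0.3, -0.3]
opening: 0.602
finger_force: 0.0
t 2.9333 yaw y 0.29081608453487 in breaker x,y,z -0.0009 -0.0017 0.3022 to pivot tool [0.0011 0.0013 0.3022] F b -0.7 open 0.6016993468240752 reach 0.0726
```

Scaled: 0.028 m / 0.25 = 0.112, 0.027 m / 0.25 = 0.108.

```bash
echo '[[[0.6, 0, -0.016, 0.112, 0], [0.6, 0, 0, 0.112, 0], [0.6, 0, 0, 0.112, 0], [0.6, 0, 0, 0.112, 0], [0.6, 0, 0, 0.108, 0], [0.6, 0, 0, 0, 0], [0.6, 0, 0, 0, 0]]]' > next.json && python3 steer.py next.json; python3 go.py
python3 - <<'E'
from h import *
s=ctrl.grab_frame("side")[110:310,310:470,::-1];cv2.imwrite("pics/s2.png",cv2.resize(s,None,fx=3,fy=3,interpolation=3))
E
```

```text
clock: 3.52
ee_pos: [0.554, -0.2844, 0.1638]
tcp_rot: [-1.872, -2.518, -0.0]
wrist_force: [-0.6, -0.0, 0.5]
opening: 0.602
finger_force: 0.0
t 3.5167 yaw y 0.29253918262486595 in breaker x,y,z -0.0046 0.002 0.1638 to pivot tool [-0.0026  0.005   0.1638] F b -0.6 open 0.6022107105129986 reach 0.0726
```

View pics/s2.png

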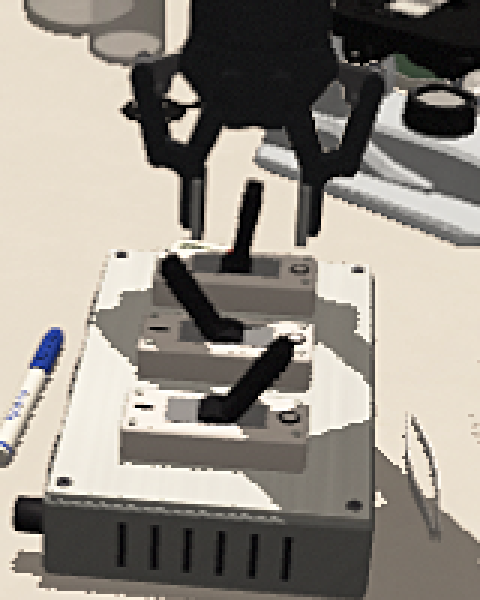

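The lever at (245,220) stands between the two fingertips, at (195,240) and (305,243), with clearance on both sides. I push towards off.

Scaled: -0.008 m / 0.25 = -0.032, -0.004 m / 0.25 = -0.016.

```bash
echo '[[[0.6, 0, -0.032, 0, 0], [0.6, 0, -0.032, 0, 0], [0.6, 0, -0.032, 0, 0], [0.6, 0, -0.016, 0, 0], [0.6, 0, 0, 0, 0]]]' > next.json && python3 steer.py next.json; python3 go.py;  echo '[[[0.6, 0, -0.012, 0, 0], [0.6, 0, 0, 0, 0]]]' > next.json && python3 steer.py next.json; python3 go.py
```

```text
clock: 3.98
ee_pos: [0.5277, -0.2949, 0.1661]
tcp_rot: [1.877, 2.516, -0.0]
wrist_force: [1.0, 0.0, 1.8]
opening: 0.596
finger_force: 0.7
t 3.9833 yaw y 0.2890367442333355 in breaker x,y,z -0.0328 -0.0007 0.1661 to pivot tool [0.0009 0.0326 0.1662] F b 1.0 open 0.5963534178711701 reach 0.0726
clock: 4.15
ee_pos: [0.5253, -0.2955, 0.1655]
tcp_rot: [1.877, 2.518, -0.0]
wrist_force: [1.3, -0.7, 3.0]
opening: 0.598
finger_force: 1.3
t 4.15 yaw y 0.2896554657358267 in breaker x,y,z -0.0353 -0.0006 0.1655 to pivot tool [0.0006 0.0352 0.1655] F b 1.1 open 0.5982813397636806 reach 0.0726
```

Scaled: -0.003 m / 0.25 = -0.012.

```bash
for i in 1; do echo '[[[0.6, 0, -0.012, 0, 0], [0.6, 0, 0, 0, 0]]]' > next.json && python3 steer.py next.json; python3 go.py; echo '[[[0.6, 0, -0.012, 0, 0], [0.6, 0, 0, 0, 0]]]' > next.json && python3 steer.py next.json; python3 go.py; done
```

```text
clock: 4.32
ee_pos: [0.5226, -0.2961, 0.1652]
tcp_rot: [1.877, 2.518, 0.0]
wrist_force: [3.7, -0.7, 2.4]
opening: 0.604
finger_force: 1.8
t 4.3167 yaw y 0.2898925112365681 in breaker x,y,z -0.038 -0.0004 0.1652 to pivot tool [0.0004 0.0379 0.1652] F b 3.4 open 0.6036205796489111 reach 0.0726
clock: 4.48
ee_pos: [0.5215, -0.2964, 0.1657]
tcp_rot: [1.875, 2.515, 0.005]
wrist_force: [10.3, 2.6, 2.0]
opening: 0.597
finger_force: 4.9
t 4.4833 yaw y 0.28970190781562744 in breaker x,y,z -0.0392 -0.0004 0.1657 to pivot tool [0.0005 0.0384 0.1659] F b 10.6 open 0.5970913504695665 reach 0.0726
```

Scaled: -0.003 m / 0.25 = -0.012.

```bash
echo '[[[0.6, 0, -0.012, 0, 0], [0.6, 0, 0, 0, 0], [0.6, 0, 0, 0, 0]]]' > next.json && python3 steer.py next.json; python3 go.py
python3 - <<'E'
from h import *
s=ctrl.grab_frame("side")[110:310,310:470,::-1];cv2.imwrite("pics/s3.png",cv2.resize(s,None,fx=3,fy=3,interpolation=3))
E
```

```text
clock: 4.73
ee_pos: [0.5203, -0.2968, 0.1665]
tcp_rot: [1.872, 2.513, 0.008]
wrist_force: [17.2, 4.8, 1.0]
opening: 0.601
finger_force: 7.8
t 4.7333 yaw y 0.2901400835083212 in breaker x,y,z -0.0404 -0.0004 0.1665 to pivot tool [0.0008 0.039  0.1668] F b 17.8 open 0.6010282308333614 reach 0.0726
```

View pics/s3.png

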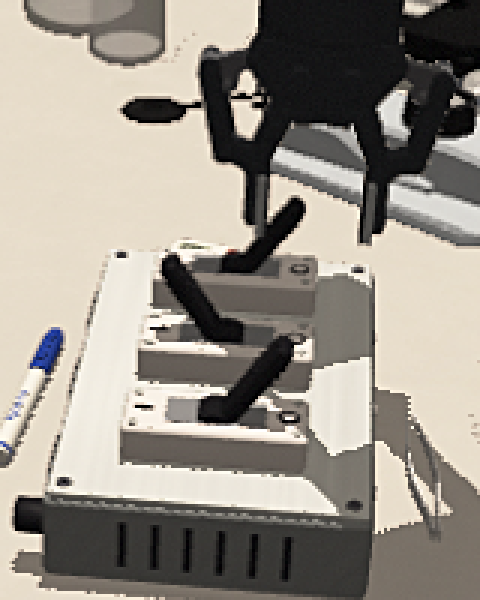

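The lever now leans parallel to the spare one, tip at (297,207). The push is resisted with 18 N, well above the 2–4 N friction, so it is at the off stop. Now I throw it on.

Scaled: 0.012 m / 0.25 = 0.048, 0.01 m / 0.25 = 0.04.

```bash
echo '[[[0.6, 0, 0.048, 0, 0], [0.6, 0, 0.048, 0, 0], [0.6, 0, 0.048, 0, 0], [0.6, 0, 0.04, 0, 0], [0.6, 0, 0.032, 0, 0], [0.6, 0, 0.032, 0, 0], [0.6, 0, 0.032, 0, 0], [0.6, 0, 0.032, 0, 0], [0.6, 0, 0, 0, 0]]]' > next.json && python3 steer.py next.json; python3 go.py;  echo '[[[0.6, 0, 0.016, 0, 0], [0.6, 0, 0, 0, 0]]]' > next.json && python3 steer.py next.json; python3 go.py
```

```text
clock: 5.53
ee_pos: [0.5923, -0.2747, 0.1644]
tcp_rot: [-1.876, -2.519, -0.0]
wrist_force: [-0.6, -1.3, 0.2]
opening: 0.597
finger_force: 0.3
t 5.5333 yaw y 0.29065518862488454 in breaker x,y,z 0.0348 0.0005 0.1644 to pivot tool [-0.0004 -0.0348  0.1644] F b -1.0 open 0.5974719305846288 reach 0.0726
clock: 5.7
ee_pos: [0.5953, -0.2738, 0.1643]
tcp_rot: [-1.877, -2.518, -0.0]
wrist_force: [-1.8, -0.0, -0.2]
opening: 0.601
finger_force: 0.7
t 5.7 yaw y 0.29008243736551426 in breaker x,y,z 0.0379 0.0006 0.1643 to pivot tool [-0.0005 -0.0379  0.1644] F b -1.7 open 0.6006345249451817 reach 0.0726
```

Scaled: 0.003 m / 0.25 = 0.012, 0.002 m / 0.25 = 0.008.

```bash
echo '[[[0.6, 0, 0.012, 0, 0], [0.6, 0, 0.008, 0, 0], [0.6, 0, 0, 0, 0]]]' > next.json && python3 steer.py next.json; python3 go.py;  echo '[[[0.6, 0, 0.012, 0, 0], [0.6, 0, 0, 0, 0]]]' > next.json && python3 steer.py next.json; python3 go.py
```

```text
clock: 5.95
ee_pos: [0.5987, -0.2729, 0.1643]
tcp_rot: [-1.875, -2.516, 0.003]
wrist_force: [-8.6, -2.7, 0.7]
opening: 0.602
finger_force: 3.9
t 5.95 yaw y 0.28997779845196225 in breaker x,y,z 0.0415 0.0005 0.1643 to pivot tool [-0.0005 -0.0408  0.1645] F b -9.1 open 0.602431319636608 reach 0.0726
clock: 6.12
ee_pos: [0.5994, -0.2728, 0.164]
tcp_rot: [-1.873, -2.513, 0.009]
wrist_force: [-18.1, -4.3, 4.6]
opening: 0.601
finger_force: 8.9
t 6.1167 yaw y 0.2898496308355262 in breaker x,y,z 0.0422 0.0004 0.164 to pivot tool [-0.0006 -0.0407  0.1643] F b -18.6 open 0.6011375732312724 reach 0.0726
```

Scaled: -0.03 m / 0.25 = -0.12, -0.02 m / 0.25 = -0.08.

```bash
echo '[[[0.6, 0, -0.024, 0, 0], [0.6, 0, -0.024, 0, 0], [0.6, 0, 0, -0.08, 0], [0.6, 0, 0, -0.12, 0], [0.6, 0, 0, -0.12, 0], [0.6, 0, 0, -0.12, 0], [0.6, 0, 0, -0.12, 0], [0.6, 0, 0, 0, 0], [0.6, 0, 0, 0, 0]]]' > next.json && python3 steer.py next.json; python3 go.py
python3 - <<'E'
from h import *
s=ctrl.grab_frame("side")[110:310,310:470,::-1];cv2.imwrite("pics/s4.png",cv2.resize(s,None,fx=3,fy=3,interpolation=3))
E
```

```text
clock: 6.87
ee_pos: [0.5927, -0.2757, 0.3084]
tcp_rot: [1.873, 2.514, 0.002]
wrist_force: [1.0, 1.3, 0.4]
opening: 0.6
finger_force: 0.0
t 6.8667 yaw y 0.29028629586290666 in breaker x,y,z 0.035 -0.0005 0.3084 to pivot tool [ 0.0023 -0.0366  0.3082] F b 1.3 open 0.5999436900633154 reach 0.0726
```

View pics/s4.png

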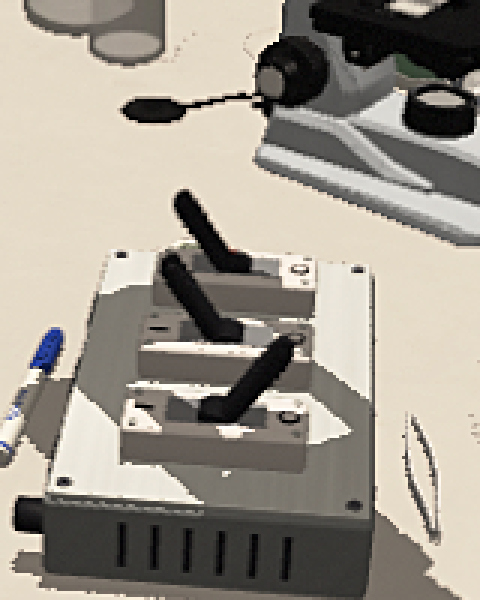

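The far lever, tip at (182,197), now leans on, parallel to the live one. The other two have not moved and the gripper is clear.

```bash
python3 -c "
from cell import ctrl
print(ctrl.close_job())"
```

```text
the job is handed in; nothing more can be done
None
```

I pushed the tripped breaker's lever (the rightmost of the three) to its off stop, then threw it fully on. The other two levers are unchanged, the gripper is clear, and I handed the job in at about 7 s on the robot's clock.

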